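Set out unmoulded soap on dishes taken from their keyhole rack

TASK

The soap bars in the blue mould have set. For each bar there is, take one aluminium dish off the rack (raise it until the stud is at the wide end of its keyhole, then draw it off forwards) and stand it upright wholly on the chopping board; lift the bar out of the mould and lay it flat in a dish's seat, inside the rim, one bar to a dish. Leave any dish that is not needed hanging on its stud, and do not disturb the spice jar and the small brown jar.

Things in the scene. Friction and masses are not known exactly. Their poses are not given: they have to be found in the camera images.
- dish_1: soap dish 1 of three alike: L-shaped, aluminium, 116 (x) x 58 (y) x 95 (z) mm, 0.11-0.18 kg. Origin: centre of its underside. Tray: floor 4 mm thick, rim to z = 12 mm at sides and front (-x); upright back plate 48 mm wide, x = 54..58 mm, to z = 95 mm, with two cheeks (x = 34..54 mm, outer faces y = +-24 mm) up to the top. Hangs by the keyhole in its plate
- dish_1_seat (a point): dish 1: middle of the soap's seat on the tray floor, 20 mm in front (-x) of the dish's origin, 4 mm above its underside. The seat is 68 mm (x) by 50 mm (y) inside an 8 mm high border (the rim and, towards the plate, a cross rib)
- dish_1_grip (a point): dish 1: point to grip, from above with the fingers closing along the dish's y on the two cheeks (48 mm over them). 42 mm behind (+x) the dish's origin, 87 mm above its underside, 8 mm below the top
- dish_1_window (a point): dish 1: middle of the wide end of its keyhole, a 20 x 20 mm window 22 mm above the underside, in the plate (x = 56 mm); from it a 9 mm wide slot runs up to 52 mm above the underside. Hung, the stud is at the top of the slot; raise the dish 27 mm to bring the stud to the window's middle, then draw it off 15 mm or more to its -x
- dish_2: soap dish 2 of three alike: L-shaped, aluminium, 116 (x) x 58 (y) x 95 (z) mm, 0.11-0.18 kg. Origin: centre of its underside. Tray: floor 4 mm thick, rim to z = 12 mm at sides and front (-x); upright back plate 48 mm wide, x = 54..58 mm, to z = 95 mm, with two cheeks (x = 34..54 mm, outer faces y = +-24 mm) up to the top. Hangs by the keyhole in its plate
- dish_2_seat (a point): dish 2: middle of the soap's seat on the tray floor, 20 mm in front (-x) of the dish's origin, 4 mm above its underside. The seat is 68 mm (x) by 50 mm (y) inside an 8 mm high border (the rim and, towards the plate, a cross rib)
- dish_2_grip (a point): dish 2: point to grip, from above with the fingers closing along the dish's y on the two cheeks (48 mm over them). 42 mm behind (+x) the dish's origin, 87 mm above its underside, 8 mm below the top
- dish_2_window (a point): dish 2: middle of the wide end of its keyhole, a 20 x 20 mm window 22 mm above the underside, in the plate (x = 56 mm); from it a 9 mm wide slot runs up to 52 mm above the underside. Hung, the stud is at the top of the slot; raise the dish 27 mm to bring the stud to the window's middle, then draw it off 15 mm or more to its -x
- dish_3: soap dish 3 of three alike: L-shaped, aluminium, 116 (x) x 58 (y) x 95 (z) mm, 0.11-0.18 kg. Origin: centre of its underside. Tray: floor 4 mm thick, rim to z = 12 mm at sides and front (-x); upright back plate 48 mm wide, x = 54..58 mm, to z = 95 mm, with two cheeks (x = 34..54 mm, outer faces y = +-24 mm) up to the top. Hangs by the keyhole in its plate
- dish_3_seat (a point): dish 3: middle of the soap's seat on the tray floor, 20 mm in front (-x) of the dish's origin, 4 mm above its underside. The seat is 68 mm (x) by 50 mm (y) inside an 8 mm high border (the rim and, towards the plate, a cross rib)
- dish_3_grip (a point): dish 3: point to grip, from above with the fingers closing along the dish's y on the two cheeks (48 mm over them). 42 mm behind (+x) the dish's origin, 87 mm above its underside, 8 mm below the top
- dish_3_window (a point): dish 3: middle of the wide end of its keyhole, a 20 x 20 mm window 22 mm above the underside, in the plate (x = 56 mm); from it a 9 mm wide slot runs up to 52 mm above the underside. Hung, the stud is at the top of the slot; raise the dish 27 mm to bring the stud to the window's middle, then draw it off 15 mm or more to its -x
- soap_1: cream soap bar (may be absent), 60 (x) x 34 (y) x 40 (z) mm, 0.09 kg, origin at the centre of its underside. It starts in a cavity of the mould with its top 18 mm above the mould's rim; grip it across y, fingertips 2 mm or more above the rim
- soap_2: cream soap bar (may be absent), 60 (x) x 34 (y) x 40 (z) mm, 0.09 kg, origin at the centre of its underside. It starts in a cavity of the mould with its top 18 mm above the mould's rim; grip it across y, fingertips 2 mm or more above the rim
- soap_3: cream soap bar (may be absent), 60 (x) x 34 (y) x 40 (z) mm, 0.09 kg, origin at the centre of its underside. It starts in a cavity of the mould with its top 18 mm above the mould's rim; grip it across y, fingertips 2 mm or more above the rim
- rack: small wooden rack, fixed: an upright panel 340 mm wide (y), from 58 to 120 mm above its foot; origin at foot height under the middle of the panel's front face, -x points out of that face (to the robot); feet and posts lie behind the panel. A hung dish has the rack's axes, its origin 51 mm above the foot, 59 mm in front of the panel, its top 26 mm above the panel
- stud_1 (a point): root of steel stud 1 on the rack's front face, 100 mm above its foot, studs 120 mm apart: shaft 6 mm across and 6 mm long, then a head 15 mm across whose front is 10 mm off the panel
- stud_2 (a point): root of steel stud 2 on the rack's front face, 100 mm above its foot, studs 120 mm apart: shaft 6 mm across and 6 mm long, then a head 15 mm across whose front is 10 mm off the panel
- stud_3 (a point): root of steel stud 3 on the rack's front face, 100 mm above its foot, studs 120 mm apart: shaft 6 mm across and 6 mm long, then a head 15 mm across whose front is 10 mm off the panel
- mould: blue soap mould, fixed, 92 (x) x 250 (y) x 28 (z) mm, origin at the centre of its underside, with three open cavities 64 (x) x 38 (y) mm, 22 mm deep, 80 mm apart along y, floors 6 mm above its underside
- board: loose wooden chopping board, 220 (x) x 300 (y) x 21 (z) mm, 0.92 kg, origin at the centre of its underside; the dishes go on its top. It lies, like the rack and the mould, on a flat wooden hob cover whose top is at z = 62 mm
- spice_jar: bystander: spice jar with black cap, 41 mm across, 105 mm tall, origin at its underside, on the worktop (z = -6 mm) to the left of the hob cover
- brown_jar: bystander: small brown jar with a white cap, 50 mm across, 90 mm tall, origin at its underside, on the worktop to the right of the hob cover

How it is judged:
By the outcome, as a careful person would: the job done as asked, in the order asked, and still so for the second after the job is handed in, with the robot touching nothing.
Of soap_1, soap_2, soap_3 only 2 to 3 are there at a start; the rules pass over those that are not, and their reading is None.
At some moment in a run one of board may be knocked a few centimetres aside while the robot is not near it.
It also fails if it takes over 210 s, if anything falls off the work surface, if the arm or the gripper's body presses on something with over 40 N, if the wrist force passes 120 N, or if a joint passes its speed limit or range.

ROBOT

A 6-joint arm with a two-finger parallel gripper is mounted at the origin on a cart in front of the work surface, level with it; the furniture and walls round the work are solid. World frame = base frame: x ahead of the robot, y to its left, z up, the work surface at z = 0. Lengths are in m, angles in rad, forces in N, time in s.
With the tool pointing down it reaches from about 0.3 to 0.875 m from the base axis. Payload 6.4 kg.
Tool frame: the origin (TCP) lies midway between the tips of the shut fingers; the grasp point (between the pads) lies 19 mm behind it; z points along the fingers, y is the line along which they close (so a half turn about z gives the same grasp; the last joint's range is limited). The gripper opens to 85 mm and grips with 20 to 120 N. Pads are 22 mm wide; open, the fingers measure 114 mm over their backs; the gripper's body (76 mm by 85 mm) begins 54 mm behind the grasp point. The pads swing forward as they close: fully open they stand 13 mm farther back than shut.
Start: joints at [-1.342, 0.181, 1.607, -0, 1.354, -0.206], TCP at [0.242, -0.522, 0.231] pointing down, gripper open.
Joint ranges: [-2.99, 2.99], [-0.89, 2.07], [0.3, 2.58], [-1.14, 4.28], [0, 2.63], [-3.12, 3.12]. Speed limits (rad/s): [2.57, 2.57, 3.01, 3.14, 3.14, 3.14].

INTERFACE

Orientations are given as a unit quaternion [w, x, y, z].
In Python, from bench import ctrl gives the robot as it stands. The module is installed in compiled form; this text tells all that it offers.
- The arm moves only by the tool move_arm, never from a script. Its argument "plan" is one flat list of numbers, 6 for each row, row after row: the shift along the world's x, y, z in units of 50 mm (1.0 is 50 mm), then the turn, a rotation vector about the world's x, y, z in rad. A call has 1 to 10 rows; each row is the pose to reach, as a shift and turn from the pose commanded when the call began; what a row does not reach only later rows make up. A row lasts 1/8 s, in which the tool goes at most 62.5 mm and 10.7 degrees, less where a joint would pass 70% of its speed; a pose out of reach is approached as far as the arm can. A call with a gripper value outside its range is refused whole. "grip" is the finger opening in mm, from 0 to 85.4, set as the call begins (left out, the last holds). The fingers move at their own pace and stop on an object; the grip force is fixed at half the most. Time passes only in rows, so rows that repeat a pose let the fingers close. It gives the time, the measured TCP pose, the force, the opening and the grip force at its end, in the units of the state.
- ctrl.get_obs(): the state, without advancing time (a new reading comes with each control period).
- ctrl.camera(name): name is "scene" or "top" or "wrist"; returns a dict with "pixels" (420x560x3 uint8, red, green, blue), "fx", "fy", "cx", "cy" (pixels), "origin" and "attitude" of the camera in the world. Camera axes: x right, y down, z forward; pixel columns grow to the right and rows downward; lengths in m; the calibration is good to about 2 mm. A picture is of the moment at which its call begins. There is no depth.
- ctrl.hand_in(): hands the job in; it is judged then, once.
The state is a dict: "time_s": time; "q": joint angles; "dq": joint speeds; "joint_efforts": joint torques, N m; "eef_pos": TCP position; "eef_rot": TCP orientation; "wrist_force": force on the tool from outside, world axes, zero at the start; "torque": the same for the moment, N m; "opening": opening from 0.0 (shut) to 1.0 (fully open); "grasp_force": force on a finger pad.
Only numpy, scipy, OpenCV 4.12 (cv2) and the standard library are available. Lean on these libraries where they do the work, as an engineer would, in place of code of your own. Each camera call takes 0.05 s, during which the arm holds its last target. There are 200 camera calls.

## Working session

There is one attempt and no reset: what is moved stays moved. The work goes in short steps, Python scripts to look and compute and a tool call to move; the robot and the scene stay as the last step left them, time stands still between calls to the robot, and variables do not carry over. Pictures are saved under pics/ and viewed, at most 14 in all, crops included, and the job is handed in when it is done.

Besides the shell and the picture viewer there is one more tool, called after "Call:" by a JSON object that holds its "op" and its "data". move_arm: Moves the arm, as the interface text tells. Its arguments: {"type":"object","properties":{"plan":{"type":"array"},"grip":{"type":"number"}},"required":["plan"]}

```bash
mkdir -p pics; ls
cat > h.py <<'E'
import numpy as np,cv2
from bench import ctrl
from scipy.spatial.transform import Rotation as R
def cam(n,save=None):
    c=ctrl.camera(n)
    if save: cv2.imwrite('pics/'+save+'.png',cv2.cvtColor(c['pixels'],cv2.COLOR_RGB2BGR))
    return c
def rot(c):
    a=np.array(c['attitude'],float)
    return a if a.shape==(3,3) else R.from_quat(a[[1,2,3,0]]).as_matrix()
def ray(c,u,v,z):
    o=np.array(c['origin']);d=rot(c)@np.array([(u-c['cx'])/c['fx'],(v-c['cy'])/c['fy'],1])
    return o+d*(z-o[2])/d[2]
def proj(c,p):
    q=rot(c).T@(np.array(p)-np.array(c['origin']))
    return np.array([c['fx']*q[0]/q[2]+c['cx'],c['fy']*q[1]/q[2]+c['cy']])
E
python3 - <<'E'
from h import *
for n in('scene','top','wrist'):
    c=cam(n,n+'0');print(n,c['fx'],c['cx'],c['cy'],c['origin'],c['attitude'])
print(ctrl.get_obs())
E
```

```text
pics
scene 382.8181369989678 280.3840928516491 209.9969031046307 [0.06041687 0.76919202 0.90482339] [ 0.11252536 -0.24080134  0.88126683 -0.39079603]
top 384.973969995115 280.55832600643083 202.69738425829715 [0.37815703 0.05377345 1.4025605 ] [-0.02921423  0.71238179 -0.69999794  0.04076268]
wrist 350.2195044202628 279.15490032810425 208.11195904227253 [ 0.31490166 -0.48768748  0.37434412] [ 0.13415639  0.83218372 -0.53104338 -0.0864017 ]
{'time_s': 0.15, 'q': array([-1.34229768e+00,  1.81392213e-01,  1.60773641e+00,  1.27029449e-06,
        1.35384917e+00, -2.06325054e-01]), 'dq': array([ 0.00108448, -0.0029773 , -0.00200082,  0.00079995, -0.00046948,
        0.00135903]), 'joint_efforts': array([ 1.79711507e-03, -4.45258391e+01, -3.51694643e+01, -2.87182556e-04,
        5.76370570e-03, -2.31843387e-05]), 'eef_pos': array([ 0.24212522, -0.52107439,  0.23059911]), 'eef_rot': array([-6.92535144e-04,  9.76458787e-01,  2.15702938e-01, -7.05810697e-06]), 'wrist_force': array([-1.1270168 , -0.12809162, -0.57926157]), 'torque': array([-0.00035371,  0.02309197,  0.04598464]), 'grasp_force': 0.0, 'opening': 0.9999052136257875}
```

View pics/top0.png

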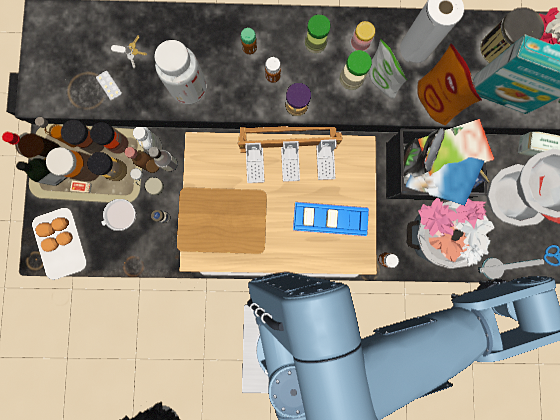

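View pics/scene0.png

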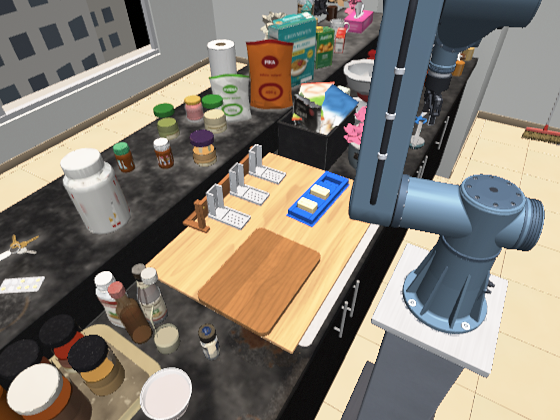

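Top view: cream bars at about (308,215) and (333,218), with the right cavity empty. So there are two bars; the dishes hang at (255,160), (291,160) and (326,160), and the board is at about (222,221).

Run:
```python
from h import *
c=cam('top');hsv=cv2.cvtColor(c['pixels'],cv2.COLOR_RGB2HSV)
def big(m,x0,y0,x1,y1,k=1):
    w=np.zeros_like(m);w[y0:y1,x0:x1]=m[y0:y1,x0:x1]
    cs,_=cv2.findContours(w,cv2.RETR_EXTERNAL,cv2.CHAIN_APPROX_NONE)
    return sorted(cs,key=cv2.contourArea)[::-1][:k]
def rep(n,cn,z):
    P=np.array([ray(c,u,v,z)[:2] for u,v in cn[:,0,:]]).astype(np.float32)*1000
    r=cv2.minAreaRect(P);print(n,np.round(r[0],1),np.round(r[1],1),round(r[2],2))
rep('mould',big(cv2.inRange(hsv,(100,150,80),(125,255,255)),280,190,380,245)[0],.09)
so=cv2.inRange(hsv,(10,10,200),(35,90,255))
for cn in big(so,300,203,365,235,3): rep('soap',cn,.108)
print(hsv[200,220],hsv[180,200],hsv[270,220],hsv[165,220])
bd=cv2.inRange(hsv,(5,90,60),(20,255,190))
rep('board',big(bd,170,180,275,260)[0],.083)
im=cv2.cvtColor(c['pixels'],cv2.COLOR_RGB2BGR)[120:190,230:350]
cv2.imwrite('pics/rack.png',cv2.resize(im,None,fx=6,fy=6,interpolation=cv2.INTER_CUBIC))
gr=cv2.inRange(hsv,(0,0,90),(180,45,255))
for cn in big(gr,235,138,345,185,3): rep('dish',cn,.125);print(cv2.boundingRect(cn))
```

```text
mould [ 456.7 -138.9] [252.7  94.6] 86.48
soap [ 458.9 -141.1] [31.6 57.6] 85.87
soap [467.1 -63.1] [47.3 27.1] 1.0
soap [455.1 -59.6] [37.1 27. ] 1.0
[ 16 150 178] [ 17  99 239] [ 18 105 237] [ 17 101 233]
board [510.3 232.8] [300.6  93.4] 89.16
dish [ 656.9 -117.9] [137.5  68.3] 1.12
(316, 139, 21, 41)
dish [647.9   4.5] [136.3  58.8] 2.86
(281, 141, 19, 41)
dish [640. 124.] [136.4  57.8] 4.68
(245, 143, 20, 40)
```

View pics/rack.png

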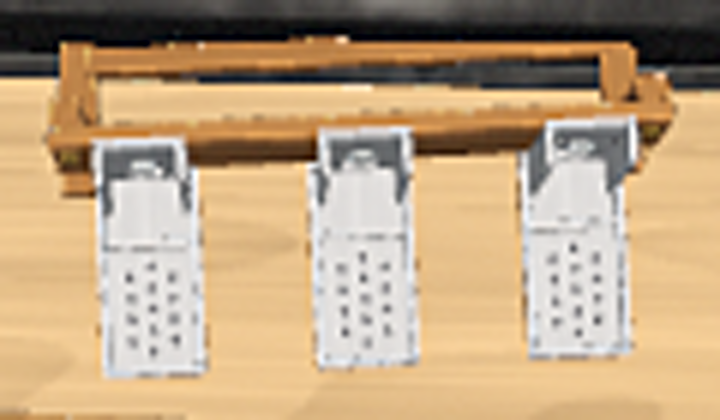

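The crop shows three hung dishes with their plates at the top edge (pixels /6+offset). The plate-top corners are at about (93..186,142), (319..411,128) and (545..636,119), and the tray fronts are at about y=374, 365 and 354.

Run:
```python
from h import *
c=cam('top');w=cam('wrist')
g=lambda u,v,z:np.round(ray(c,u/6+230,v/6+120,z)*1000,1)[:2]
for a in[(93,186,141,155,374),(319,411,127,367,365),(545,636,119,580,354)]:
    print('plate back-top',g((a[0]+a[1])/2,a[2],.208),'front rim',g(a[3],a[4],.125))
hsv=cv2.cvtColor(c['pixels'],cv2.COLOR_RGB2HSV)
m=cv2.inRange(hsv,(5,115,60),(20,255,215));m[:183]=0;m[262:]=0;m[:,:170]=0;m[:,275:]=0
m=cv2.morphologyEx(m,cv2.MORPH_CLOSE,np.ones((5,5)))
cs=max(cv2.findContours(m,0,1)[0],key=cv2.contourArea)
P=np.array([ray(c,u,v,.083)[:2] for u,v in cs[:,0,:]],np.float32)*1000
print('board',cv2.minAreaRect(P),cv2.boundingRect(cs))
print('cam axes in world\n',rot(w).round(2))
```

```text
plate back-top [683.5 124.7] front rim [572.3 117.9]
plate back-top [693.6   5.9] front rim [ 5.796e+02 -4.000e-01]
plate back-top [ 700.5 -113.5] front rim [ 588.2 -119.8]
board ((446.4121398925781, 233.95449829101562), (300.28216552734375, 221.29989624023438), 89.16224670410156) (177, 187, 90, 67)
cam axes in world
 [[ 0.42 -0.86 -0.29]
 [-0.91 -0.4  -0.13]
 [-0.    0.32 -0.95]]
```

Call:
{"op": "move_arm", "data": {"plan": [0,0,0.8,0,0,-0.1,0.3,0.5,1.6,0,0,-0.2,1,1.3,2.4,0,0,-0.3,2,2.3,3.2,0,0,-0.4,3,3.3,3.6,0,0,-0.43,3.6,4.4,3.8,0,0,-0.43,4.2,5.5,3.8,0,0,-0.43,4.8,6.6,3.8,0,0,-0.43,5.2,7.7,3.8,0,0,-0.43,5.2,8.8,3.8,0,0,-0.43], "grip": 85}}

```text
time_s: 1.55
eef_pos: [0.5003, -0.0986, 0.4209]
eef_rot: [-0.0, 1.0, 0.002, -0.0]
wrist_force: [1.3, -0.6, -0.1]
opening: 0.994
grasp_force: 0.0
```

Call:
{"op": "move_arm", "data": {"plan": [0.6,1.1,0,0,0,0.035,1.2,2.2,0,0,0,0.07,1.2,3.2,0,0,0,0.07,1.2,3.2,0,0,0,0.07,1.2,3.2,0,0,0,0.07]}}

```text
time_s: 2.17
eef_pos: [0.5595, 0.0592, 0.4211]
eef_rot: [0.0, 0.999, 0.038, -0.0]
wrist_force: [0.2, 0.3, -0.6]
opening: 0.995
grasp_force: 0.0
```

Run:
```python
from h import *
c=cam('wrist','w1')
for y0,x0 in((124.7,683.5),(5.9,693.6)):print(proj(c,[x0/1000,y0/1000,.208]))
print(ctrl.get_obs()['eef_pos'],c['origin'])
```

```text
[217.82424966  36.56318834]
[346.97512122  35.19028416]
[0.55954249 0.05858191 0.42118961] [0.6396098  0.06465845 0.564961  ]
```

View pics/w1.png

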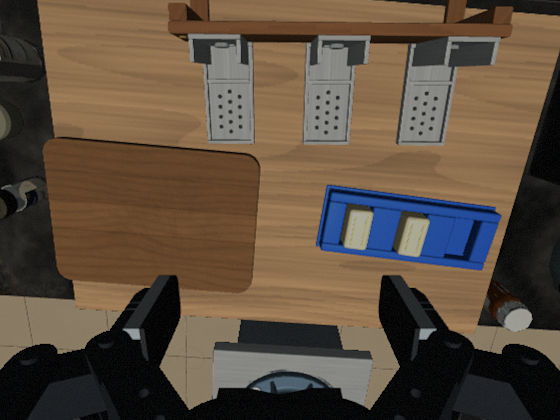

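The wrist view shows the board, the mould with two bars (left and middle cavities), and dishes with plates at rows 37. I'll zoom on the plates.

Run:
```python
import cv2
im=cv2.imread('pics/w1.png')[20:150,180:380]
cv2.imwrite('pics/w1c.png',cv2.resize(im,None,fx=4,fy=4,interpolation=cv2.INTER_CUBIC))
```

```text
(no output)
```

View pics/w1c.png

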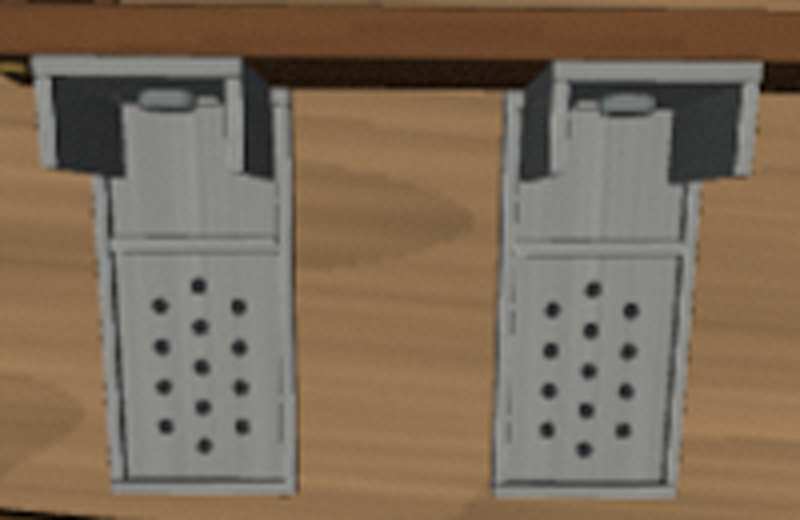

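The crop is ×4 with offset (180,20). Plate A's back edge runs (32,58)-(240,58), and cheek A's fronts end at (48,167) and (235,172). Plate B's back edge runs (553,64)-(763,64), with fronts at (559,181) and (744,175). The tray fronts are at y≈492.

Run:
```python
from h import *
c=cam('wrist')
g=lambda u,v,z:np.round(ray(c,u/4+180,v/4+20,z)*1000,1)[:2]
for n,a in dict(A=[(32,58),(240,58),(40,167),(243,172),(113,492),(296,492)],B=[(553,64),(763,64),(551,181),(752,175),(495,494),(677,494)]).items():
    P=[g(u,v,z) for (u,v),z in zip(a,(.208,.208,.208,.208,.125,.125))]
    print(n,*P,'widths',[np.linalg.norm(P[i]-P[i+1]).round(1) for i in(0,2,4)])
    b=(P[0]+P[1])/2;f=(P[4]+P[5])/2;d=b-f;print(' back',b,'front',f,'len',np.linalg.norm(d),'yaw',np.arctan2(d[1],d[0]))
# soap tops / mould refs / board
hsv=cv2.cvtColor(c['pixels'],cv2.COLOR_RGB2HSV)
def rep(n,m,z,box,k=1):
    w=np.zeros_like(m);x0,y0,x1,y1=box;w[y0:y1,x0:x1]=m[y0:y1,x0:x1]
    for cn in sorted(cv2.findContours(w,0,1)[0],key=cv2.contourArea)[::-1][:k]:
        P=np.array([ray(c,u,v,z)[:2] for u,v in cn[:,0,:]],np.float32)*1000;r=cv2.minAreaRect(P)
        print(n,np.round(r[0],1),np.round(r[1],1),round(r[2],2),cv2.boundingRect(cn))
rep('mould',cv2.inRange(hsv,(100,120,40),(125,255,255)),.09,(300,170,510,285))
print(hsv[225,358],hsv[245,358],hsv[235,413])
rep('soap',cv2.inRange(hsv,(15,20,150),(40,120,255)),.108,(335,195,440,265),2)
```

```text
A [683.3 151.4] [686.9 103.6] [660.2 149.7] [662.6 101.9] [572.6 147.5] [576.8  90.6] widths [np.float64(47.9), np.float64(47.9), np.float64(57.1)]
 back [685.1 127.5] front [574.7  119.05] len 110.72290865037809 yaw 0.0763909125191183
B [691.   31.5] [694.5 -16.9] [666.   29.2] [670.8 -18. ] [580.7  28.7] [584.9 -27.9] widths [np.float64(48.5), np.float64(47.4), np.float64(56.8)]
 back [692.75   7.3 ] front [5.828e+02 4.000e-01] len 110.16629475479336 yaw 0.06267360869946316
mould [ 464.4 -135.8] [256.2  99.6] 86.46 (316, 185, 185, 85)
[ 28  24 171] [ 29  35 170] [ 29  35 169]
soap [464.4 -59.6] [30.  55.9] 87.11 (344, 211, 28, 38)
soap [ 459.4 -139. ] [30.  55.9] 86.19 (399, 219, 29, 37)
```

Call:
{"op": "move_arm", "data": {"plan": [1.06,0.65,-0.5,0,0,0,2.1,1.32,-1.5,0,0,0,2.12,1.32,-2.5,0,0,0,2.12,1.32,-3.2,0,0,0,2.12,1.32,-3.4,0,0,0,2.12,1.32,-3.4,0,0,0,2.12,1.32,-3.4,0,0,0]}}

```text
time_s: 3.15
eef_pos: [0.6669, 0.1248, 0.2544]
eef_rot: [0.0, 0.999, 0.037, 0.002]
wrist_force: [0.1, 0.3, 0.8]
opening: 0.992
grasp_force: 0.0
```

Run:
```python
from h import *
o=ctrl.get_obs();print(o['eef_pos'],o['eef_rot'])
c=cam('wrist','w2')
im=cv2.imread('pics/w2.png');cv2.imwrite('pics/w2.png',im)
```

```text
[0.66688761 0.1248233  0.25439878] [7.12956600e-05 9.99312530e-01 3.70005755e-02 2.32784057e-03]
```

View pics/w2.png

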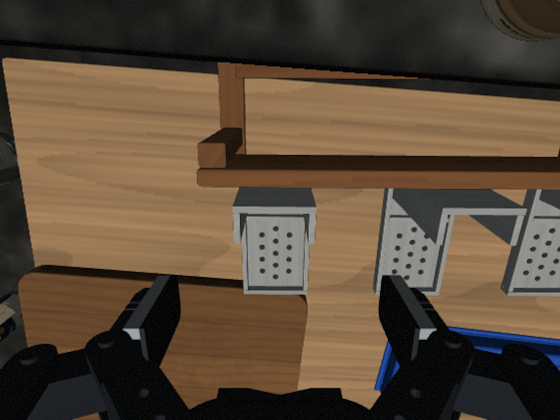

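Close view: plate A's top edge is at (234..316, 209), centred between the fingers. I'll check it by ray.

Run:
```python
from h import *
c=cam('wrist')
for uv in((234,208),(316,208),(237,242),(312,242)):print(uv,(ray(c,*uv,.208)*1000).round(1))
print((ray(c,239,187,.182)*1000).round(1),(ray(c,500,187,.182)*1000).round(1),'panel')
```

```text
(234, 208) [682.2 151.4 208. ]
(316, 208) [685.7 104.6 208. ]
(237, 242) [661.2 148.9 208. ]
(312, 242) [664.5 104.7 208. ]
[687.8 151.6 182. ] [700.2 -14.5 182. ] panel
```

Call:
{"op": "move_arm", "data": {"plan": [0,0.04,-0.6,0,0,0,0,0.04,-1.2,0,0,0,0,0.04,-1.52,0,0,0,0,0.04,-1.52,0,0,0,0,0.04,-1.52,0,0,0]}}

```text
time_s: 3.88
eef_pos: [0.6666, 0.1274, 0.177]
eef_rot: [0.0, 0.999, 0.037, 0.001]
wrist_force: [0.2, 0.8, -0.0]
opening: 0.991
grasp_force: 0.0
```

Call:
{"op": "move_arm", "data": {"plan": [0,0,0,0,0,0,0,0,0,0,0,0,0,0,0,0,0,0,0,0,0,0,0,0,0,0,0,0,0,0,0,0,0,0,0,0,0,0,0,0,0,0,0,0,0,0,0,0], "grip": 35}}

```text
time_s: 4.88
eef_pos: [0.666, 0.1274, 0.1762]
eef_rot: [0.0, 0.999, 0.037, 0.001]
wrist_force: [-2.2, -0.8, 5.8]
opening: 0.549
grasp_force: 61.6
```

Call:
{"op": "move_arm", "data": {"plan": [0,0,0.14,0,0,0,0,0,0.28,0,0,0,0,0,0.42,0,0,0,0,0,0.55,0,0,0,0,0,0.55,0,0,0,0,0,0.55,0,0,0]}}

```text
time_s: 5.62
eef_pos: [0.6654, 0.1274, 0.2025]
eef_rot: [-0.0, 0.999, 0.037, -0.0]
wrist_force: [0.2, 0.3, -1.8]
opening: 0.549
grasp_force: 62.7
```

Call:
{"op": "move_arm", "data": {"plan": [-0.15,-0.01,0,0,0,0,-0.3,-0.02,0,0,0,0,-0.5,-0.04,0,0,0,0,-0.8,-0.06,0,0,0,0,-0.8,-0.06,0,0,0,0]}}

```text
time_s: 6.25
eef_pos: [0.6245, 0.1245, 0.2028]
eef_rot: [-0.0, 0.999, 0.037, -0.0]
wrist_force: [0.5, 0.4, -1.6]
opening: 0.548
grasp_force: 62.8
```

Run:
```python
from h import *
c=cam('top');hsv=cv2.cvtColor(c['pixels'],cv2.COLOR_RGB2HSV)
m=cv2.inRange(hsv,(5,115,60),(20,255,215));m[:186]=0;m[262:]=0;m[:,:160]=0;m[:,285:]=0
cs=max(cv2.findContours(m,0,1)[0],key=cv2.contourArea)
P=np.array([ray(c,u,v,.083)[:2] for u,v in cs[:,0,:]],np.float32)*1000
print('board',cv2.minAreaRect(P),cv2.boundingRect(cs))
s=cam('scene','s3');w=cam('wrist')
a=np.hstack([s['pixels'],w['pixels']])[:,:,::-1];cv2.imwrite('pics/s3.png',cv2.resize(a,(800,300),interpolation=cv2.INTER_AREA))
```

```text
board ((447.62335205078125, 315.4300231933594), (137.0657958984375, 221.2386474609375), 89.109619140625) (177, 187, 42, 66)
```

View pics/s3.png

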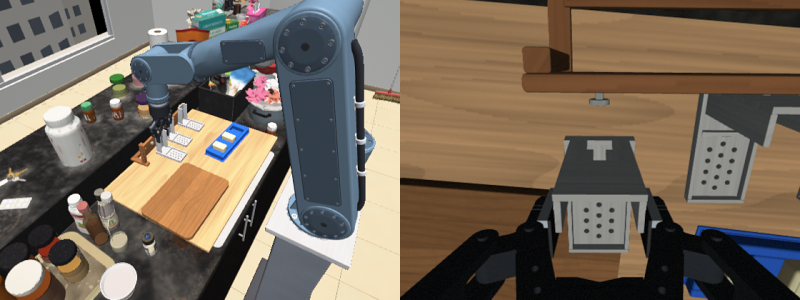

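Dish 1 is clear of its stud and the board hasn't moved (left edge still u=177). I'll carry it to the board.

Call:
{"op": "move_arm", "data": {"plan": [-0.5,0.5,0,0,0,0,-1.1,1.3,0,0,0,0,-1.7,2.1,0,0,0,0,-2.3,2.9,0,0,0,0,-2.8,3.56,0,0,0,0,-2.8,3.56,-0.3,0,0,0,-2.8,3.56,-0.7,0,0,0,-2.8,3.56,-1.0,0,0,0,-2.8,3.56,-1.0,0,0,0,-2.8,3.56,-1.0,0,0,0]}}

```text
time_s: 7.65
eef_pos: [0.4862, 0.3021, 0.153]
eef_rot: [-0.0, 0.999, 0.037, 0.0]
wrist_force: [-0.1, 0.6, -1.5]
opening: 0.546
grasp_force: 62.8
```

Call:
{"op": "move_arm", "data": {"plan": [0,0,-0.04,0,0,0,0,0,-0.07,0,0,0,0,0,-0.1,0,0,0,0,0,-0.1,0,0,0]}}

```text
time_s: 8.15
eef_pos: [0.4874, 0.3027, 0.1498]
eef_rot: [-0.0, 0.999, 0.037, 0.002]
wrist_force: [2.5, 0.5, 7.0]
opening: 0.545
grasp_force: 63.7
```

Call:
{"op": "move_arm", "data": {"plan": [0,0,-0.03,0,0,0,0,0,-0.03,0,0,0]}}

```text
time_s: 8.4
eef_pos: [0.4881, 0.303, 0.1487]
eef_rot: [-0.001, 0.999, 0.037, 0.003]
wrist_force: [3.9, 0.3, 6.2]
opening: 0.551
grasp_force: 63.5
```

Call:
{"op": "move_arm", "data": {"plan": [0,0,0,0,0,0,0,0,0,0,0,0,0,0,0,0,0,0,0,0,0,0,0,0,0,0,0.8,0,0,0,0,0,1.8,0,0,0,0,0,2.8,0,0,0,0,0,3.0,0,0,0], "grip": 85}}

```text
time_s: 9.4
eef_pos: [0.4873, 0.3031, 0.3008]
eef_rot: [-0.001, 0.999, 0.037, 0.004]
wrist_force: [0.3, 0.5, -0.4]
opening: 0.993
grasp_force: 0.0
```

Run:
```python
from h import *
w=cam('wrist','w4');print(ctrl.get_obs()['eef_pos'])
```

```text
[0.48686826 0.30293794 0.29987418]
```

View pics/w4.png

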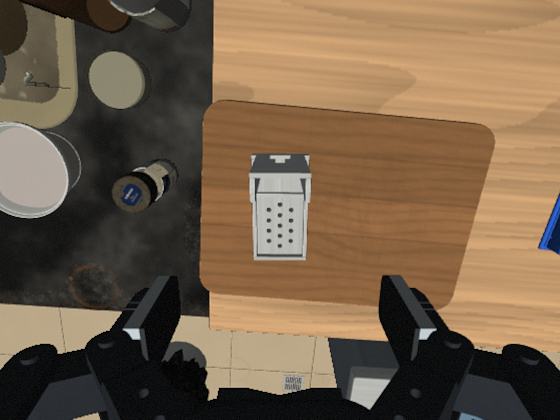

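Dish 1 stands upright on the board at about (280,207). Next is dish 2.

Call:
{"op": "move_arm", "data": {"plan": [0.6,-0.9,0,0,0,0,1.2,-1.8,0,0,0,0,1.8,-2.8,0,0,0,0,2.4,-3.8,0,0,0,0,3.1,-4.8,0,0,0,0,3.76,-5.94,0,0,0,0,3.76,-5.94,-0.4,0,0,0,3.76,-5.94,-0.9,0,0,0,3.76,-5.94,-0.9,0,0,0,3.76,-5.94,-0.9,0,0,0]}}

```text
time_s: 10.7
eef_pos: [0.6733, 0.0062, 0.2511]
eef_rot: [-0.0, 0.999, 0.038, -0.0]
wrist_force: [1.2, -0.8, 0.1]
opening: 0.992
grasp_force: 0.0
```

Run:
```python
from h import *
print(ctrl.get_obs()['eef_pos'],ctrl.get_obs()['eef_rot'])
c=cam('wrist','w5')
cv2.imwrite('pics/w5c.png',cv2.resize(c['pixels'][150:310,180:380,::-1],None,fx=3,fy=3,interpolation=cv2.INTER_CUBIC))
import pickle;pickle.dump(c,open('w5.pkl','wb'))
```

```text
[0.67326528 0.00623093 0.25112028] [-1.09285361e-04  9.99283245e-01  3.78534437e-02 -3.18030749e-04]
```

View pics/w5c.png

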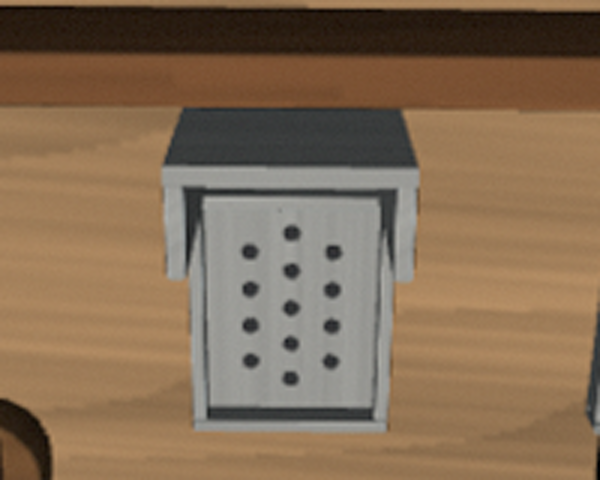

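Plate B's top edge runs (162..418,166) in the ×3 crop, with its cheek fronts at y≈278.

Run:
```python
from h import *
import pickle
c=pickle.load(open('w5.pkl','rb'))
for u,v in((162,166),(418,167),(165,278),(414,279)):print((ray(c,u/3+180,v/3+150,.208)*1000).round(1))
```

```text
[691.1  32.4 208. ]
[694.5 -15.3 208. ]
[668.3  31.  208. ]
[671.7 -17.1 208. ]
```

Call:
{"op": "move_arm", "data": {"plan": [0.03,0.03,-0.5,0,0,0,0.03,0.03,-1.1,0,0,0,0.03,0.03,-1.46,0,0,0,0.03,0.03,-1.46,0,0,0,0.03,0.03,-1.46,0,0,0]}}

```text
time_s: 11.38
eef_pos: [0.676, 0.0069, 0.1799]
eef_rot: [0.0, 0.999, 0.037, 0.001]
wrist_force: [0.9, 0.2, -0.5]
opening: 0.995
grasp_force: 0.0
```

Call:
{"op": "move_arm", "data": {"plan": [0,0,0,0,0,0,0,0,0,0,0,0,0,0,0,0,0,0,0,0,0,0,0,0,0,0,0,0,0,0,0,0,0,0,0,0,0,0,0,0,0,0], "grip": 35}}

```text
time_s: 12.25
eef_pos: [0.6756, 0.0067, 0.1793]
eef_rot: [0.0, 0.999, 0.037, 0.001]
wrist_force: [-1.2, 0.0, 6.1]
opening: 0.547
grasp_force: 61.6
```

Call:
{"op": "move_arm", "data": {"plan": [0,0,0.14,0,0,0,0,0,0.28,0,0,0,0,0,0.42,0,0,0,0,0,0.55,0,0,0,0,0,0.55,0,0,0,0,0,0.55,0,0,0]}}

```text
time_s: 13.0
eef_pos: [0.6749, 0.0069, 0.2055]
eef_rot: [-0.0, 0.999, 0.037, -0.0]
wrist_force: [-0.4, 0.2, -1.3]
opening: 0.549
grasp_force: 62.7
```

Call:
{"op": "move_arm", "data": {"plan": [-0.15,-0.01,0,0,0,0,-0.3,-0.02,0,0,0,0,-0.5,-0.04,0,0,0,0,-0.8,-0.06,0,0,0,0,-0.8,-0.06,0,0,0,0]}}

```text
time_s: 13.62
eef_pos: [0.6341, 0.0039, 0.2059]
eef_rot: [-0.0, 0.999, 0.037, -0.0]
wrist_force: [0.4, -0.2, -0.3]
opening: 0.547
grasp_force: 62.7
```

Run:
```python
from h import *
c=cam('top','t6');hsv=cv2.cvtColor(c['pixels'],cv2.COLOR_RGB2HSV)
m=cv2.inRange(hsv,(5,115,60),(20,255,215));m[:183]=0;m[262:]=0;m[:,:150]=0;m[:,290:]=0
m=cv2.morphologyEx(m,cv2.MORPH_CLOSE,np.ones((5,5)))
cs=max(cv2.findContours(m,0,1)[0],key=cv2.contourArea)
P=np.array([ray(c,u,v,.083)[:2] for u,v in cs[:,0,:]],np.float32)*1000
print('board',cv2.minAreaRect(P),cv2.boundingRect(cs))
cv2.imwrite('pics/t6c.png',cv2.resize(c['pixels'][125:275,160:380,::-1],None,fx=3.6,fy=3.6,interpolation=cv2.INTER_CUBIC))
```

```text
board ((446.6175231933594, 247.7158203125), (272.66326904296875, 221.3792724609375), 89.19388580322266) (177, 187, 82, 67)
```

View pics/t6c.png

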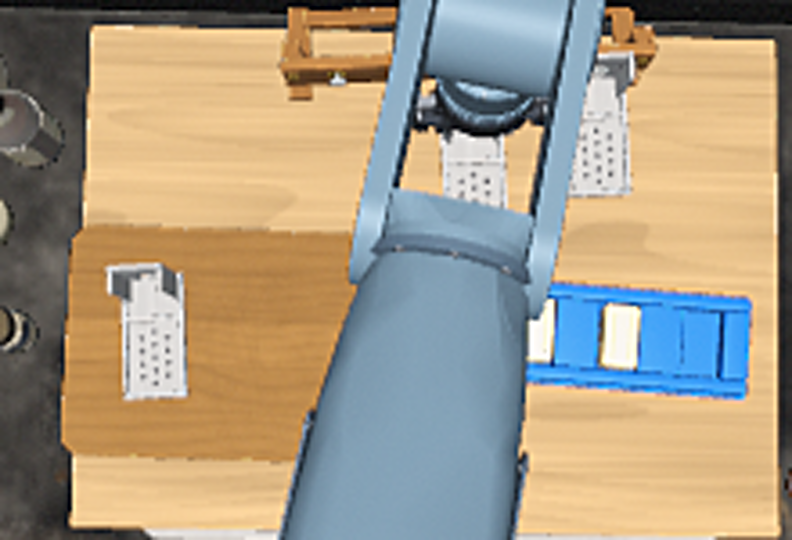

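Dish 2 is off its stud and the board is unmoved (left edge u=177). I'll place dish 2 on the right half.

Call:
{"op": "move_arm", "data": {"plan": [-0.5,0.5,0,0,0,0,-1.1,1.3,0,0,0,0,-1.8,2.1,0,0,0,0,-2.4,2.8,0,0,0,0,-2.94,3.42,0,0,0,0,-2.94,3.42,-0.3,0,0,0,-2.94,3.42,-0.7,0,0,0,-2.94,3.42,-1.0,0,0,0,-2.94,3.42,-1.0,0,0,0,-2.94,3.42,-1.0,0,0,0]}}

```text
time_s: 14.92
eef_pos: [0.4887, 0.1746, 0.156]
eef_rot: [0.0, 0.999, 0.037, 0.0]
wrist_force: [-0.1, 0.4, -1.2]
opening: 0.551
grasp_force: 62.7
```

Call:
{"op": "move_arm", "data": {"plan": [0,0,-0.04,0,0,0,0,0,-0.07,0,0,0,0,0,-0.1,0,0,0,0,0,-0.1,0,0,0]}}

```text
time_s: 15.42
eef_pos: [0.49, 0.1752, 0.1526]
eef_rot: [-0.0, 0.999, 0.037, 0.002]
wrist_force: [2.4, 0.2, 6.4]
opening: 0.55
grasp_force: 63.6
```

Call:
{"op": "move_arm", "data": {"plan": [0,0,-0.03,0,0,0,0,0,-0.03,0,0,0]}}

```text
time_s: 15.68
eef_pos: [0.4907, 0.1753, 0.1517]
eef_rot: [-0.0, 0.999, 0.037, 0.003]
wrist_force: [2.9, 0.9, 9.2]
opening: 0.548
grasp_force: 63.9
```

Call:
{"op": "move_arm", "data": {"plan": [0,0,0,0,0,0,0,0,0,0,0,0,0,0,0,0,0,0,0,0,0,0,0,0,0,0,0.8,0,0,0,0,0,1.8,0,0,0,0,0,2.6,0,0,0,-0.4,-1.0,2.6,0,0,0,-0.8,-2.0,2.6,0,0,0,-0.8,-2.0,2.6,0,0,0], "grip": 85}}

```text
time_s: 16.92
eef_pos: [0.4473, 0.0726, 0.2793]
eef_rot: [0.0, 0.999, 0.035, 0.0]
wrist_force: [0.0, 0.6, -0.1]
opening: 0.994
grasp_force: 0.0
```

Run:
```python
from h import *
import pickle
c=cam('wrist','w7');pickle.dump(c,open('w7.pkl','wb'))
print(ctrl.get_obs()['eef_pos'])
hsv=cv2.cvtColor(c['pixels'],cv2.COLOR_RGB2HSV)
m=cv2.inRange(hsv,(15,15,130),(40,130,255));m[300:]=0
for cn in cv2.findContours(m,0,1)[0]:
    if cv2.contourArea(cn)>300:
        P=np.array([ray(c,u,v,.108)[:2] for u,v in cn[:,0,:]],np.float32)*1000
        print(cv2.minAreaRect(P),cv2.boundingRect(cn))
```

```text
[0.44789506 0.0738541  0.27940256]
((458.6978759765625, -138.9923095703125), (32.11839294433594, 57.86964416503906), 85.9026107788086) (482, 155, 51, 63)
((463.6722412109375, -59.463470458984375), (31.83436393737793, 57.927162170410156), 87.28577423095703) (400, 144, 47, 63)
((460.1959228515625, 70.18951416015625), (273.0855407714844, 575.8931274414062), 4.022836685180664) (0, 0, 560, 300)
```

View pics/w7.png

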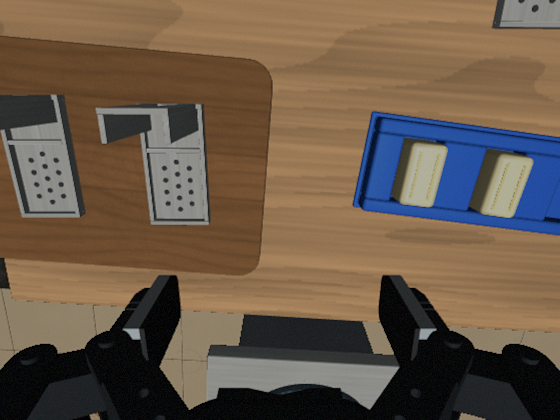

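Both dishes stand on the board, and the bars are at about (423,175) and (507,186). Bar 1's centre is (463.7,-59.5) mm and bar 2's is (458.7,-139) mm, 80 mm apart as they should be.

Call:
{"op": "move_arm", "data": {"plan": [0.15,-1.0,0,0,0,-0.07,0.32,-2.0,-0.3,0,0,-0.135,0.32,-2.67,-1.0,0,0,-0.135,0.32,-2.67,-2.0,0,0,-0.135,0.32,-2.67,-2.9,0,0,-0.135,0.32,-2.67,-3.0,0,0,-0.135,0.32,-2.67,-3.0,0,0,-0.135], "grip": 64}}

```text
time_s: 17.85
eef_pos: [0.465, -0.0582, 0.1301]
eef_rot: [0.0, 1.0, -0.03, 0.0]
wrist_force: [0.4, -0.4, 0.6]
opening: 0.751
grasp_force: 0.0
```

Call:
{"op": "move_arm", "data": {"plan": [-0.03,-0.03,-0.4,0,0,0,-0.03,-0.03,-0.71,0,0,0,-0.03,-0.03,-0.71,0,0,0,-0.03,-0.03,-0.71,0,0,0]}}

```text
time_s: 18.35
eef_pos: [0.4633, -0.0603, 0.0946]
eef_rot: [0.0, 1.0, -0.03, 0.001]
wrist_force: [-0.1, -0.3, 0.6]
opening: 0.753
grasp_force: 0.0
```

Call:
{"op": "move_arm", "data": {"plan": [0,0,0,0,0,0,0,0,0,0,0,0,0,0,0,0,0,0,0,0,0,0,0,0,0,0,0,0,0,0,0,0,0,0,0,0], "grip": 22}}

```text
time_s: 19.1
eef_pos: [0.4633, -0.0604, 0.0946]
eef_rot: [0.0, 1.0, -0.03, 0.001]
wrist_force: [-1.2, -0.4, 6.4]
opening: 0.379
grasp_force: 60.4
```

Call:
{"op": "move_arm", "data": {"plan": [0,0,0.2,0,0,0,0,0,0.5,0,0,0,0,0,1.0,0,0,0,0,0,1.8,0,0,0,0,0,2.4,0,0,0,0,0,2.4,0,0,0,0,0,2.4,0,0,0]}}

```text
time_s: 19.98
eef_pos: [0.462, -0.0599, 0.2131]
eef_rot: [-0.0, 1.0, -0.03, -0.0]
wrist_force: [-0.1, 0.4, -1.4]
opening: 0.381
grasp_force: 59.7
```

Run:
```python
from h import *
w=cam('wrist');t=cam('top');s=cam('scene')
cv2.imwrite('pics/w8.png',cv2.resize(np.hstack([w['pixels'],t['pixels'][100:310,140:420].repeat(2,0).repeat(2,1)])[:,:,::-1],(800,300),interpolation=cv2.INTER_AREA))
import pickle;pickle.dump((w,t,s),open('w8.pkl','wb'))
```

```text
(no output)
```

View pics/w8.png

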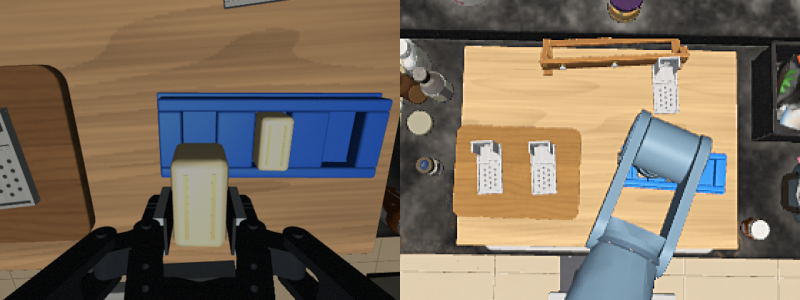

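The bar is held, and it is 60 mm long and level. I'll zoom on dish 2 in w7 for its seat position, and check in the top view that the board hasn't moved.

Run:
```python
from h import *
import pickle
w,t,s=pickle.load(open('w8.pkl','rb'));c=pickle.load(open('w7.pkl','rb'))
hsv=cv2.cvtColor(t['pixels'],cv2.COLOR_RGB2HSV)
m=cv2.inRange(hsv,(5,115,60),(20,255,215));m[:183]=0;m[262:]=0;m[:,:150]=0;m[:,274:]=0
m=cv2.morphologyEx(m,cv2.MORPH_CLOSE,np.ones((5,5)))
cs=max(cv2.findContours(m,0,1)[0],key=cv2.contourArea)
P=np.array([ray(t,u,v,.083)[:2] for u,v in cs[:,0,:]],np.float32)*1000
print('board',cv2.minAreaRect(P),cv2.boundingRect(cs))
a=c['pixels'][90:240,0:220,::-1]
b=t['pixels'][188:248,180:268,::-1]
cv2.imwrite('pics/w7c.png',cv2.resize(a,None,fx=3.6,fy=3.6,interpolation=cv2.INTER_CUBIC))
```

```text
board ((446.4114685058594, 233.90907287597656), (300.1912841796875, 221.29989624023438), 89.16224670410156) (177, 187, 90, 67)
```

View pics/w7c.png

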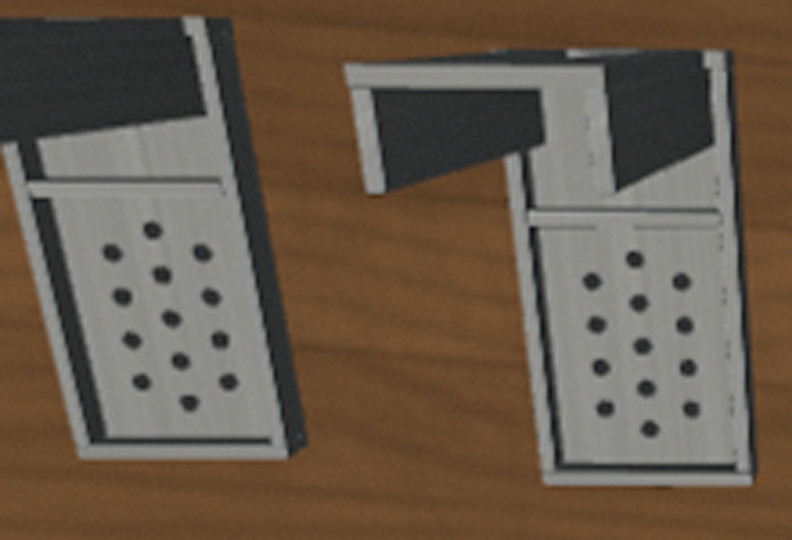

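In the crop (×3.6, offset (0,90)), dish 2's hole pattern is centred at (643,346), its rim front at (543..752,484) and its rib front at (528..720,226). Dish 1's hole pattern is centred at (171,319), its rim front at (78..290,458) and its rib front at (30..225,195).

Run:
```python
from h import *
import pickle
c=pickle.load(open('w7.pkl','rb'))
g=lambda u,v,z:(ray(c,u/3.6,v/3.6+90,z)*1000)[:2]
for n,h,f,r in(('d2',(643,346),((543,485),(752,484)),((528,226),(720,226))),('d1',(171,319),((78,458),(290,458)),((30,196),(225,194)))):
    F=[g(*p,.095) for p in f];Rb=[g(*p,.095) for p in r];fm=sum(F)/2;rm=sum(Rb)/2
    print(n,'holes',g(*h,.087).round(1),'front',fm.round(1),'w',np.linalg.norm(F[0]-F[1]).round(1),'rib',rm.round(1),'len',np.linalg.norm(rm-fm).round(1),'yaw',np.arctan2(*(rm-fm)[::-1]).round(3))
```

```text
d2 holes [431.9 170.6] front [394.3 167.9] w 58.2 rib [466.2 172.7] len 72.1 yaw 0.066
d1 holes [430.5 299.1] front [393.1 295.6] w 58.6 rib [465.2 300.5] len 72.3 yaw 0.067
```

Call:
{"op": "move_arm", "data": {"plan": [0,0.3,0.5,0,0,0.03,-0.2,1.2,0.6,0,0,0.06,-0.4,2.2,0.6,0,0,0.1,-0.63,3.2,0.6,0,0,0.13,-0.63,4.2,0.6,0,0,0.13,-0.63,5.2,0.6,0,0,0.13,-0.63,6.2,0.6,0,0,0.13,-0.63,7.17,0.6,0,0,0.13,-0.63,7.17,0.3,0,0,0.13,-0.63,7.17,0.3,0,0,0.13]}}

```text
time_s: 21.38
eef_pos: [0.4295, 0.2977, 0.2261]
eef_rot: [0.001, 0.999, 0.035, -0.002]
wrist_force: [-0.4, 0.4, -1.3]
opening: 0.379
grasp_force: 59.9
```

Run:
```python
from h import *
o=ctrl.get_obs();print(o['eef_pos'],o['eef_rot'],o['opening'])
t=cam('top');hsv=cv2.cvtColor(t['pixels'],cv2.COLOR_RGB2HSV)
m=cv2.inRange(hsv,(5,115,60),(20,255,215));m[:183]=0;m[262:]=0;m[:,:150]=0;m[:,285:]=0
ys,xs=np.nonzero(m);print(xs.max(),ys.max(),ys.min(),xs.min())
w=cam('wrist');g=np.uint8(w['pixels'])
cv2.imwrite('pics/w9.png',w['pixels'][:,:,::-1])
```

```text
[0.42946861 0.29766251 0.22608201] [ 0.00110517  0.99937419  0.03526937 -0.00246362] 0.3785765241078961
266 257 187 177
```

View pics/w9.png

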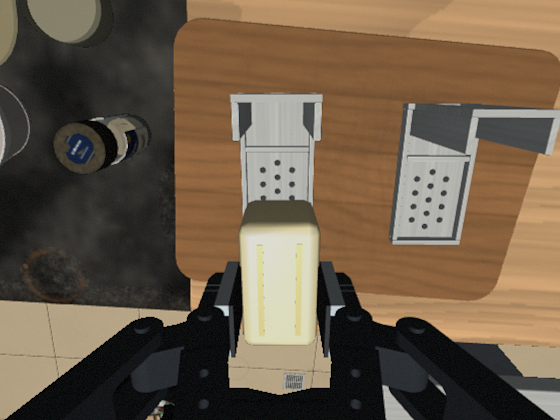

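Bar 1 is centred over dish 1, whose tray spans u=245..313 with the bar at 241..319. The board hasn't moved. That was my last allowed picture, so from here I work from numbers.

Call:
{"op": "move_arm", "data": {"plan": [0.02,0.01,-0.5,0,0,0,0.02,0.01,-1.2,0,0,0,0.02,0.01,-1.8,0,0,0,0.02,0.01,-2.14,0,0,0,0.02,0.01,-2.14,0,0,0,0.02,0.01,-2.14,0,0,0]}}

```text
time_s: 22.22
eef_pos: [0.4331, 0.299, 0.1231]
eef_rot: [-0.0, 0.999, 0.035, 0.001]
wrist_force: [-0.4, -0.0, -1.9]
opening: 0.382
grasp_force: 59.9
```

Call:
{"op": "move_arm", "data": {"plan": [0,0,-0.04,0,0,0,0,0,-0.08,0,0,0,0,0,-0.1,0,0,0,0,0,-0.1,0,0,0]}}

```text
time_s: 22.72
eef_pos: [0.432, 0.2989, 0.1167]
eef_rot: [0.0, 0.999, 0.035, -0.0]
wrist_force: [-0.3, 0.2, 0.6]
opening: 0.378
grasp_force: 59.9
```

Call:
{"op": "move_arm", "data": {"plan": [-0.02,0,-0.02,0,0,0,-0.02,0,-0.05,0,0,0,-0.02,0,-0.06,0,0,0,-0.02,0,-0.06,0,0,0]}}

```text
time_s: 23.22
eef_pos: [0.4311, 0.2989, 0.1137]
eef_rot: [-0.0, 0.999, 0.035, 0.0]
wrist_force: [-0.6, 0.5, -1.5]
opening: 0.38
grasp_force: 60.0
```

Call:
{"op": "move_arm", "data": {"plan": [0,0,-0.02,0,0,0,0,0,-0.05,0,0,0,0,0,-0.05,0,0,0,0,0,-0.05,0,0,0]}}

```text
time_s: 23.72
eef_pos: [0.4312, 0.299, 0.1135]
eef_rot: [0.0, 0.999, 0.035, 0.0]
wrist_force: [-8.6, -5.0, 17.9]
opening: 0.382
grasp_force: 62.2
```

Contact came at the expected height (.1135 against .1136 predicted), so I'll release.

Call:
{"op": "move_arm", "data": {"plan": [0,0,0.02,0,0,0,0,0,0.02,0,0,0,0,0,0.02,0,0,0,0,0,0.02,0,0,0,0,0,0.8,0,0,0,0,0,1.8,0,0,0,0,0,2.6,0,0,0,-0.6,-0.6,3,0,0,0,-0.8,-1.6,3,0,0,0,-0.8,-1.6,3,0,0,0], "grip": 64}}

```text
time_s: 24.98
eef_pos: [0.3906, 0.217, 0.2614]
eef_rot: [0.0, 0.999, 0.034, 0.0]
wrist_force: [0.1, 0.4, -0.3]
opening: 0.746
grasp_force: 0.0
```

```bash
cat > chk.py <<'E'
from h import *
print(ctrl.get_obs()['eef_pos'])
c=cam('wrist');hsv=cv2.cvtColor(c['pixels'],cv2.COLOR_RGB2HSV)
m=cv2.inRange(hsv,(22,20,110),(40,160,255));m[310:]=0
for cn in cv2.findContours(m,0,1)[0]:
    if cv2.contourArea(cn)>400:
        for z in(.108,.127):
            P=np.array([ray(c,u,v,z)[:2] for u,v in cn[:,0,:]],np.float32)*1000
            print(z,np.round(cv2.boxPoints(cv2.minAreaRect(P)).mean(0),1),np.round(cv2.minAreaRect(P)[1:][0],1),cv2.minAreaRect(P)[2],cv2.boundingRect(cn))
t=cam('top');hsv=cv2.cvtColor(t['pixels'],cv2.COLOR_RGB2HSV)
m=cv2.inRange(hsv,(5,115,60),(20,255,215));m[:183]=0;m[262:]=0;m[:,:150]=0;m[:,285:]=0
m=cv2.morphologyEx(m,cv2.MORPH_OPEN,np.ones((3,3)));print('board bb',cv2.boundingRect(m))
E
python3 chk.py
```

```text
[0.39062656 0.21700339 0.26144587]
0.108 [429.2 303.4] [62.9 34.9] 4.368168354034424 (155, 98, 47, 77)
0.127 [431.8 298.2] [58.9 32.7] 4.3681793212890625 (155, 98, 47, 77)
board bb (178, 187, 89, 67)
```

Bar 1 is in dish 1's seat, centred at (431.8,298.2) against the seat at (431,298.2), with its top at the right height. Now bar 2.

Call:
{"op": "move_arm", "data": {"plan": [0.2,-1,0,0,0,-0.03,0.4,-2,0,0,0,-0.06,0.6,-3,0,0,0,-0.1,0.8,-4,0,0,0,-0.13,1,-5,0,0,0,-0.13,1.2,-6,0,0,0,-0.13,1.36,-7.12,0,0,0,-0.13,1.36,-7.12,-0.8,0,0,-0.13,1.36,-7.12,-1.6,0,0,-0.13,1.36,-7.12,-1.6,0,0,-0.13]}}

```text
time_s: 26.32
eef_pos: [0.4575, -0.1354, 0.1779]
eef_rot: [-0.002, 1.0, -0.03, -0.003]
wrist_force: [-0.1, 0.5, 0.4]
opening: 0.747
grasp_force: 0.0
```

```bash
python3 chk.py; python3 -c "
from bench import ctrl;print(ctrl.get_obs()['eef_rot'])"
```

```text
[ 0.45748538 -0.1354362   0.1779194 ]
0.108 [ 459.2 -140.2] [32.2 57.6] 85.88404083251953 (261, 175, 51, 84)
0.127 [ 466.3 -140.3] [29.4 52.4] 85.88402557373047 (261, 175, 51, 84)
board bb (177, 187, 90, 67)
[-7.17461567e-05  9.99562043e-01 -2.95924969e-02  3.91174522e-05]
```

Call:
{"op": "move_arm", "data": {"plan": [0.03,-0.08,-0.5,0,0,0,0.03,-0.08,-0.9,0,0,0,0.03,-0.08,-1.4,0,0,0,0.03,-0.08,-1.67,0,0,0,0.03,-0.08,-1.67,0,0,0,0.03,-0.08,-1.67,0,0,0]}}

```text
time_s: 27.18
eef_pos: [0.4616, -0.1415, 0.099]
eef_rot: [0.001, 1.0, -0.03, 0.001]
wrist_force: [-0.4, -0.2, -0.2]
opening: 0.752
grasp_force: 0.0
```

Call:
{"op": "move_arm", "data": {"plan": [0,0,0,0,0,0,0,0,0,0,0,0,0,0,0,0,0,0,0,0,0,0,0,0,0,0,0,0,0,0,0,0,0,0,0,0], "grip": 22}}

```text
time_s: 27.92
eef_pos: [0.4613, -0.1415, 0.0988]
eef_rot: [0.0, 1.0, -0.03, 0.001]
wrist_force: [-1.0, 0.4, 6.4]
opening: 0.378
grasp_force: 60.2
```

Call:
{"op": "move_arm", "data": {"plan": [0,0,0.2,0,0,0,0,0,0.5,0,0,0,0,0,1.0,0,0,0,0,0,1.8,0,0,0,0,0,2.5,0,0,0,0,0,2.5,0,0,0,0,0,2.5,0,0,0]}}

```text
time_s: 28.8
eef_pos: [0.4602, -0.1409, 0.2226]
eef_rot: [-0.0, 1.0, -0.03, -0.0]
wrist_force: [-0.2, 0.6, -1.0]
opening: 0.378
grasp_force: 59.7
```

Call:
{"op": "move_arm", "data": {"plan": [0,0.3,0.3,0,0,0.03,-0.2,1.2,0.4,0,0,0.06,-0.4,2.2,0.4,0,0,0.1,-0.52,3.2,0.4,0,0,0.13,-0.52,4.2,0.4,0,0,0.13,-0.52,5.2,0.4,0,0,0.13,-0.52,6.23,0.4,0,0,0.13,-0.52,6.23,0.4,0,0,0.13,-0.52,6.23,0.4,0,0,0.13]}}

```text
time_s: 29.92
eef_pos: [0.4339, 0.1708, 0.2425]
eef_rot: [0.0, 0.999, 0.036, -0.001]
wrist_force: [0.6, -1.0, -0.6]
opening: 0.375
grasp_force: 59.9
```

```bash
python3 chk.py
python3 - <<'E'
from h import *
# dish_2 rim near its plate: grey blob in wrist view; dish 1 bar position is in chk
c=cam('wrist');hsv=cv2.cvtColor(c['pixels'],cv2.COLOR_RGB2HSV)
m=cv2.inRange(hsv,(0,0,110),(180,30,255));m[235:]=0;m[:,:215]=0;m[:,350:]=0
cn=max(cv2.findContours(m,0,1)[0],key=cv2.contourArea);print(cv2.boundingRect(cn))
x,y,w,h=cv2.boundingRect(cn)
print((ray(c,x,y,.178)*1000).round(1),(ray(c,x+w,y,.178)*1000).round(1))
# predicted plate back corners
for s in(24,-24):
    d=np.array([np.cos(.067),np.sin(.067)]);n=np.array([-d[1],d[0]]);p=np.array([.432,.1705])+d*.078+n*s/1000
    print(proj(c,[*p,.178]))
E
```

```text
[0.43387635 0.17084342 0.24254249]
0.108 [363.9 165.3] [81.6 66.1] 4.108341217041016 (241, 227, 77, 83)
0.127 [374.2 166. ] [76.  61.6] 4.108267307281494 (241, 227, 77, 83)
0.108 [426.4 306.4] [61.6 34.3] 4.41057014465332 (88, 154, 51, 73)
0.127 [432.4 297.5] [57.4 32. ] 4.410554885864258 (88, 154, 51, 73)
board bb (177, 187, 90, 67)
(235, 100, 85, 116)
[508.3 199.5 178. ] [511.6 151.2 178. ]
[234.6163896  100.08466481]
[318.98952793 100.26688198]
```

Dish 2 is where predicted (plate corners at 235 and 320, against 234.6 and 319 predicted). Lowering bar 2.

Call:
{"op": "move_arm", "data": {"plan": [0.01,0,-0.6,0,0,0,0.01,0,-1.2,0,0,0,0.01,0,-1.8,0,0,0,0.01,0,-2.2,0,0,0,0.01,0,-2.38,0,0,0,0.01,0,-2.38,0,0,0,0.01,0,-2.38,0,0,0,0.01,0,-2.38,0,0,0]}}

```text
time_s: 31.08
eef_pos: [0.4358, 0.1704, 0.1246]
eef_rot: [-0.0, 0.999, 0.035, 0.001]
wrist_force: [0.2, 0.3, -0.5]
opening: 0.378
grasp_force: 59.9
```

Call:
{"op": "move_arm", "data": {"plan": [0,0,-0.03,0,0,0,0,0,-0.06,0,0,0,0,0,-0.06,0,0,0]}}

```text
time_s: 31.45
eef_pos: [0.4349, 0.1704, 0.1206]
eef_rot: [0.0, 0.999, 0.035, -0.0]
wrist_force: [-0.2, -0.3, -0.8]
opening: 0.38
grasp_force: 59.9
```

Call:
{"op": "move_arm", "data": {"plan": [-0.01,0,-0.02,0,0,0,-0.01,0,-0.04,0,0,0,-0.01,0,-0.06,0,0,0,-0.01,0,-0.07,0,0,0,-0.01,0,-0.07,0,0,0]}}

```text
time_s: 32.08
eef_pos: [0.4346, 0.1704, 0.1178]
eef_rot: [0.0, 0.999, 0.035, -0.0]
wrist_force: [-3.2, -0.6, 5.8]
opening: 0.378
grasp_force: 60.6
```

Contact came at the predicted .1178, so I'll release and retreat.

Call:
{"op": "move_arm", "data": {"plan": [0,0,0,0,0,0,0,0,0,0,0,0,0,0,0,0,0,0,0,0,0,0,0,0,0,0,0.8,0,0,0,0,0,1.8,0,0,0,-0.2,-0.2,2.6,0,0,0,-0.6,0.4,3,0,0,0,-0.8,0.6,3,0,0,0,-0.8,0.6,3,0,0,0], "grip": 64}}

```text
time_s: 33.33
eef_pos: [0.3937, 0.2007, 0.2663]
eef_rot: [0.0, 0.999, 0.036, -0.001]
wrist_force: [0.7, -0.5, 0.3]
opening: 0.746
grasp_force: 0.0
```

```bash
python3 chk.py
```

```text
[0.39368254 0.200684   0.26628255]
0.108 [429.4 167.4] [61.8 34.9] 4.098300933837891 (300, 112, 43, 73)
0.127 [432.2 169.8] [57.9 32.7] 4.098245620727539 (300, 112, 43, 73)
0.108 [428.9 304.3] [62.3 34.9] 4.126434326171875 (136, 100, 48, 75)
0.127 [431.7 298.1] [58.4 32.7] 4.126572608947754 (136, 100, 48, 75)
board bb (179, 187, 88, 67)
```

Call:
{"op": "move_arm", "data": {"plan": [-0.2,-1,0.6,0,0,0,-0.2,-2,1,0,0,0,-0.2,-3,1,0,0,0,-0.2,-4,1,0,0,0,-0.2,-5,1,0,0,0,-0.2,-6,1,0,0,0,-0.2,-7,1,0,0,0,-0.2,-8,1,0,0,0,-0.2,-8,1,0,0,0,-0.2,-8,1,0,0,0]}}

```text
time_s: 34.67
eef_pos: [0.3841, -0.1996, 0.3162]
eef_rot: [-0.001, 0.999, 0.034, -0.001]
wrist_force: [0.5, 0.1, 0.4]
opening: 0.749
grasp_force: 0.0
```

Run:
```python
from h import *
t=cam('top');hsv=cv2.cvtColor(t['pixels'],cv2.COLOR_RGB2HSV)
m=cv2.inRange(hsv,(5,115,60),(20,255,215));m[:183]=0;m[262:]=0;m[:,:150]=0;m[:,285:]=0
m=cv2.morphologyEx(m,cv2.MORPH_CLOSE,np.ones((5,5)))
cs=max(cv2.findContours(m,0,1)[0],key=cv2.contourArea)
print('board',cv2.minAreaRect(np.array([ray(t,u,v,.083)[:2] for u,v in cs[:,0,:]],np.float32)*1000))
g=cv2.inRange(hsv,(0,0,90),(180,45,255))
for b in((235,138,345,185),(180,188,266,252)):
    q=np.zeros_like(g);q[b[1]:b[3],b[0]:b[2]]=g[b[1]:b[3],b[0]:b[2]]
    print([cv2.boundingRect(k) for k in cv2.findContours(q,0,1)[0] if cv2.contourArea(k)>60])
y=cv2.inRange(hsv,(22,15,150),(40,160,255));y[:188]=0;y[252:]=0;y[:,:180]=0;y[:,266:]=0
for k in cv2.findContours(y,0,1)[0]:
    if cv2.contourArea(k)>40:
        P=np.array([ray(t,u,v,.127)[:2] for u,v in k[:,0,:]],np.float32)*1000;r=cv2.minAreaRect(P);print('bar',r)
```

```text
board ((446.4114685058594, 233.90907287597656), (300.1912841796875, 221.29989624023438), 89.16224670410156)
[(316, 139, 21, 41)]
[(230, 199, 20, 37), (190, 198, 22, 38)]
```

The board hasn't moved, dish 3 is exactly where it was (same bounding box), both dishes stand on the board, and the bars measured in their seats. Handing in.

```bash
python3 -c "
from bench import ctrl;print(ctrl.hand_in())"
```

```text
the job is handed in; nothing more can be done
None
```

The job is handed in at about 35 s of robot time: both bars lie in the seats of two dishes on the board, the third dish still hangs on its stud, and the arm never went near the two jars (not re-measured at the end); no verdict came back.

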